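# Set the straightedge against both stops of the sectioning jig

### The job

Slide the metal straightedge along the worktop, without lifting it off, until one of its long edges bears on both stops of the sectioning jig at once, so that both spring points are pushed right in. Press it home gently, feeling for both sleeves, then let go and leave it lying flat there. Leave the loose things round about where they are.

Things in the scene. Friction and masses are not known exactly. Their poses are not given: they have to be found in the camera images.
- straightedge: loose flat aluminium bar 220 mm long (its y), 32 mm wide (its x), 14 mm thick, about 0.35 kg, with a black grip rib on top (12 mm wide, 120 mm long, from 14 to 42 mm above the worktop) along its middle. Origin at the centre of its underside; z up. Both long edges serve alike. Ground smooth, it slides easily; a steady push of 10 to 15 N swings it home on both stops.
- jig: aluminium jig fixed to the worktop: bed 210 mm wide (y), 94 mm deep (x), 8 mm thick, with a stone dental cast on it (top 43 mm above the worktop) and a back ledge (28 mm high). Origin on the worktop at the middle of the bed's front edge; x points back over the bed, away from the straightedge; y to the left, z up. The stops stand on the front edge at y = +60 and -60 mm.
- stop_a: left (+y) stop: steel block 28 x 26 x 26 mm, fixed on the jig. Origin under the middle of its front face, axes as the jig's. A rigid brass sleeve (11 mm thick, axis 7.5 mm above the worktop) comes out of that face towards -x; its flat end lies 10 to 24 mm in front of the face: how far differs between stops and from time to time and is not reported; see or feel it.
- stop_b: right (-y) stop: steel block 28 x 26 x 26 mm, fixed on the jig. Origin under the middle of its front face, axes as the jig's. A rigid brass sleeve (11 mm thick, axis 7.5 mm above the worktop) comes out of that face towards -x; its flat end lies 10 to 24 mm in front of the face: how far differs between stops and from time to time and is not reported; see or feel it.
- point_a (a joint): travel of the spring-loaded point of the left stop: steel, 5 mm thick, sticking 5 mm out of the sleeve's end. 0 when free, grows as it is pushed in; 0.005 m when the straightedge bears on the sleeve. Its spring (0.1 to 0.2 N) is too weak to slide the straightedge back, which stays where it is left (friction 0.7 to 1.5 N).
- point_b (a joint): travel of the spring-loaded point of the right stop: steel, 5 mm thick, sticking 5 mm out of the sleeve's end. 0 when free, grows as it is pushed in; 0.005 m when the straightedge bears on the sleeve. Its spring (0.1 to 0.2 N) is too weak to slide the straightedge back, which stays where it is left (friction 0.7 to 1.5 N).
- wax_block: loose red wax block 36 x 60 x 16 mm, a bystander; origin at the centre of its underside
- tooth_model: loose pink and white tooth model 35 x 65 x 28 mm, a bystander; origin at the centre of its underside
- powder_jar: loose white-capped powder jar, 42 mm across and 54 mm high, a bystander; origin at the centre of its underside
Not all that is in view belongs to the job. Of the things that look like the straightedge, the larger one is meant.

How it is judged:
On the way:
1. the straightedge is pressed against both stops at once: it bears on each stop with more than 1 N while both points are pushed in more than 2.5 mm (contact force between straightedge and stop_a above 1 N and contact force between straightedge and stop_b above 1 N and value of joint each of point_a, point_b above 0.0025 m), for 0.2 s.
At the end, for the whole second after the job is handed in: the straightedge lies flat (within 0.06 rad) and at rest on the worktop with its long edge holding both spring points pushed in by more than 2.5 mm of their 5 mm (value of joint each of point_a, point_b above 0.0025 m and angle between straightedge's own z axis and vertical below 0.06 rad and height (world z) of straightedge below 0.004 m and linear speed of straightedge below 0.01 m/s); the robot touches nothing.
It fails at once if a stop is pushed too hard (more than 30 N) (contact force between straightedge and stop_a above 30 N or contact force between straightedge and stop_b above 30 N).
It fails at once if the straightedge is lifted off (more than 20 mm) (height (world z) of straightedge above 0.02 m).
It fails at once if the wax block is knocked out of place (moved more than 20 mm) (distance of wax_block from where it was at the start of the episode above 0.02 m).
It fails at once if the tooth model is knocked out of place (moved more than 20 mm) (distance of tooth_model from where it was at the start of the episode above 0.02 m).
It fails at once if the powder jar is knocked out of place (moved more than 20 mm) (distance of powder_jar from where it was at the start of the episode above 0.02 m).
It also fails if it takes over 59 s, if anything falls off the work surface, if the arm or the gripper's body presses on something with over 40 N, if the wrist force passes 120 N, or if a joint passes its speed limit or range.

### The arm

A 6-joint arm with a two-finger parallel gripper is mounted at the origin on a cart in front of the work surface, level with it; the furniture and walls round the work are solid. World frame = base frame: x ahead of the robot, y to its left, z up, the work surface at z = 0. Lengths are in m, angles in rad, forces in N, time in s.
With the tool pointing down it reaches from about 0.3 to 0.95 m from the base axis. Payload 3.1 kg.
Tool frame: the origin (TCP) lies midway between the tips of the shut fingers; the grasp point (between the pads) lies 19 mm behind it; z points along the fingers, y is the line along which they close (so a half turn about z gives the same grasp; the last joint's range is limited). The gripper opens to 85 mm and grips with 20 to 120 N. Pads are 22 mm wide; open, the fingers measure 114 mm over their backs; the gripper's body (76 mm by 85 mm) begins 54 mm behind the grasp point. The pads swing forward as they close: fully open they stand 13 mm farther back than shut.
Start: joints at [1.212, 0.308, 1.634, -0, 1.2, -0.07], TCP at [0.178, 0.599, 0.231] pointing down, gripper open.
Joint ranges: [-3.06, 3.06], [-0.79, 1.96], [0.05, 2.63], [-1.19, 4.34], [0.05, 2.64], [-2.94, 2.94]. Speed limits (rad/s): [2.79, 2.79, 3.14, 3.14, 3.14, 3.14].

### API

Orientations are given as a unit quaternion [w, x, y, z].
In Python, from plant import manip, vision gives the robot as it stands. The module is installed in compiled form; this text tells all that it offers.
- The arm moves only by the tool arm_command, never from a script. Its argument "rows" is a list of rows, each a list of 3 entries, a list of its own where there are three numbers: the shift along the tool's x, y, z in m, then the turn about the tool's z in degrees, then the closure, from -1 (fully open) to 1 (shut). In form: [[[x, y, z], twist, jaw], ...]. A call has 1 to 8 rows; each row is the pose to reach, as a shift and turn from the pose commanded when the call began, along the tool's axes at that moment; what a row does not reach only later rows make up. A row lasts 1/12 s, in which the tool goes at most 41.7 mm and 7.16 degrees, less where a joint would pass 70% of its speed; a pose out of reach is approached as far as the arm can. A call with a gripper value outside its range is refused whole. The fingers move at their own pace and stop on an object; "newtons" is the grip in N (left out, the last holds). Time passes only in rows, so rows that repeat a pose let the fingers close. It gives the time, the measured TCP pose, the force, the opening and the grip force at its end, in the units of the state.
- manip.get_obs(): the state, without advancing time (a new reading comes with each control period).
- vision.get_image(name): name is "side" or "top"; returns a dict with "img" (400x640x3 uint8, red, green, blue), "range_z" (400x640 float32, m along the optical axis (not along the pixel's ray), 0 where there is no reading), "intrinsics" (3x3 intrinsics, pixels), "extrinsics" (4x4, takes a point from world to camera coordinates). Camera axes: x right, y up, looking along -z (the intrinsics and any distortion apply to the point x, -y, -z); pixel columns grow to the right and rows downward; lengths in m; the calibration is good to about 2 mm. A picture is of the moment at which its call begins.
- manip.finish_job(): hands the job in; it is judged then, once.
The state is a dict: "time": time; "joint_pos": joint angles; "joint_vel": joint speeds; "joint_torque": joint torques, N m; "eef_pos": TCP position; "ee_rot": TCP orientation; "force": force on the tool from outside, world axes, zero at the start; "torque": the same for the moment, N m; "width": opening from 0.0 (shut) to 1.0 (fully open); "grip_force": force on a finger pad.
Only numpy, scipy, OpenCV 4.12 (cv2) and the standard library are available. Lean on these libraries where they do the work, as an engineer would, in place of code of your own. Each camera call takes 0.05 s, during which the arm holds its last target. There are 200 camera calls.

## Working session

There is one attempt and no reset: what is moved stays moved. The work goes in short steps, Python scripts to look and compute and a tool call to move; the robot and the scene stay as the last step left them, time stands still between calls to the robot, and variables do not carry over. Pictures are saved under pics/ and viewed, at most 10 in all, crops included, and the job is handed in when it is done.

Besides the shell and the picture viewer there is one more tool, called by a JSON object that holds its "name" and its "arguments". arm_command: Moves the arm, as the interface text tells. Its arguments: {"type":"object","properties":{"rows":{"type":"array","items":{"type":"array"}},"newtons":{"type":"number"}},"required":["rows"]}

```bash
mkdir -p pics; cat > h.py <<'E'
import numpy as np, cv2
from plant import manip, vision
def get(n):
    d=vision.get_image(n); return d
def ray(d,u,v,z):
    K=np.array(d["intrinsics"]);E=np.array(d["extrinsics"])
    p=np.linalg.inv(K)@np.stack([np.ravel(u),np.ravel(v),np.ones(np.size(u))]).astype(float)
    c=np.stack([p[0],-p[1],-p[2]]); R=E[:3,:3];t=E[:3,3]
    o=-R.T@t; w=R.T@c
    return (o[:,None]+w*((z-o[2])/w[2])).T
def pts(d):
    K=np.array(d["intrinsics"]);E=np.array(d["extrinsics"]);Z=d["range_z"]
    v,u=np.mgrid[:400,:640]
    p=np.linalg.inv(K)@np.stack([u.ravel(),v.ravel(),np.ones(u.size)])
    c=np.stack([p[0],-p[1],-p[2]])*Z.ravel()
    return (E[:3,:3].T@(c-E[:3,3:4])).T.reshape(400,640,3)
def save(d,n): cv2.imwrite("pics/"+n,cv2.cvtColor(d["img"],cv2.COLOR_RGB2BGR))
E
python3 - <<'E'
from h import *
for n in("top","side"):
    d=get(n);save(d,n+"0.png");np.savez("%s0.npz"%n,**d)
    E=np.array(d["extrinsics"]);print(n,-E[:3,:3].T@E[:3,3],np.array(d["intrinsics"]).round(1).tolist())
o=manip.get_obs();print(o["eef_pos"],o["ee_rot"],o["force"],o["width"],o["time"])
E
```

```text
top [ 0.24234063 -0.10185109  1.36737189] [[476.2, 0.0, 322.6], [0.0, 476.2, 199.1], [0.0, 0.0, 1.0]]
side [ 0.25711517 -0.69323883  0.63029108] [[403.0, 0.0, 312.5], [0.0, 403.0, 202.7], [0.0, 0.0, 1.0]]
[0.1777423  0.59841179 0.23015289] [-2.20777890e-04  1.43886352e-01  9.89593660e-01 -1.02835468e-03] [-0.44154721  0.05123002  0.02394995] 0.9970327077639635 0.1
```

View pics/top0.png

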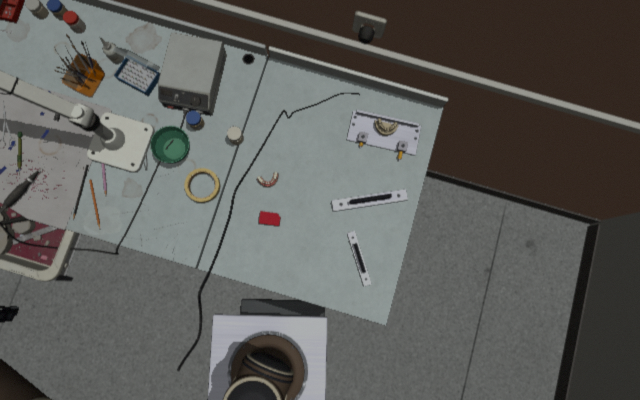

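View pics/side0.png

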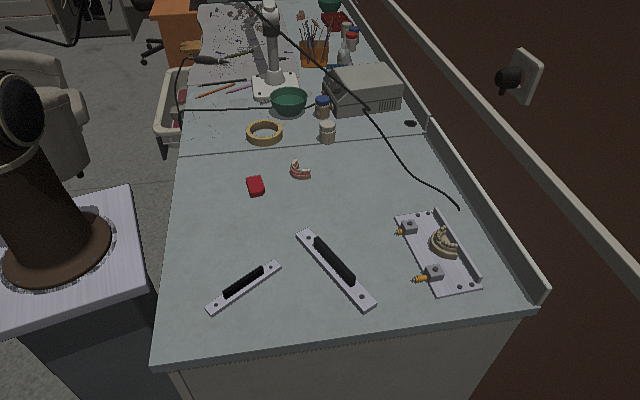

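The top view shows the large straightedge centred near (370,200) and the decoy at (358,258). The jig is at (385,130) with its sleeves at about (361,146) and (401,155). The wax (270,218), tooth model (268,180) and jar (234,135) are to the left. The side view shows the same layout, with the sleeve ends near (397,233) and (413,279).

```bash
python3 - <<'E'
from h import *
o=manip.get_obs()
for n in("top","side"):
    d=dict(np.load(n+"0.npz"));img=d["img"]
    def proj(p):
        c=d["extrinsics"]@np.r_[p,1]; q=d["intrinsics"]@np.array([c[0],-c[1],-c[2]]);return (q[:2]/q[2]).round(1)
    print(n,"base",proj([0,0,0.]),"tcp",proj(o["eef_pos"]))
    P=pts(d); r=d["range_z"]
    hsv=cv2.cvtColor(img,cv2.COLOR_RGB2HSV)
    # black rib
    v,u=np.mgrid[:400,:640]
    box=(330,410,185,212) if n=="top" else (290,385,220,315)
    m=((hsv[...,2]<60)&(u>box[0])&(u<box[1])&(v>box[2])&(v<box[3])).astype(np.uint8)
    k,l,s,c=cv2.connectedComponentsWithStats(m); i=1+np.argmax(s[1:,4])
    vv,uu=np.where(l==i); print("rib px",s[i],"depth z med",np.median(P[l==i][:,2]))
    q=ray(d,uu,vv,0.042); rr=cv2.minAreaRect(q[:,:2].astype(np.float32)*1000);print("rib",rr)
    # bar whole by brightness
    m=((hsv[...,2]>195)&(hsv[...,1]<40)).astype(np.uint8)
    m[l==i]=1; m=cv2.morphologyEx(m,cv2.MORPH_CLOSE,np.ones((3,3)))
    k,l2,s,c=cv2.connectedComponentsWithStats(m)
    cx,cy=int(uu.mean()),int(vv.mean())
    j=l2[cy,cx]; vv,uu=np.where(l2==j); q=ray(d,uu,vv,0.014)
    print("bar",s[j],cv2.minAreaRect(q[:,:2].astype(np.float32)*1000))
    # sleeves
    m=((hsv[...,0]>12)&(hsv[...,0]<30)&(hsv[...,1]>120)&(hsv[...,2]>70)).astype(np.uint8)
    b=(340,430,100,175) if n=="top" else (385,450,210,300)
    m[:, :b[0]]=0;m[:,b[1]:]=0;m[:b[2]]=0;m[b[3]:]=0
    k,l3,s,c=cv2.connectedComponentsWithStats(m)
    for i in range(1,k):
        if s[i,4]>5:
            vv,uu=np.where(l3==i);q=ray(d,uu,vv,0.013 if n=="top" else .01)[:,:2]*1000
            print("sleeve",s[i],q.mean(0).round(1),cv2.minAreaRect(q.astype(np.float32)))
    bb=(335,430,105,165) if n=="top" else (390,490,200,300)
    x=slice(bb[2],bb[3]);y=slice(bb[0],bb[1])
    cv2.imwrite("pics/crop_%s.png"%n,cv2.resize(img[x,y,::-1],None,fx=6,fy=6,interpolation=cv2.INTER_CUBIC))
E
```

```text
top base [266.2 371.8] tcp [ -1.2 303.5]
rib px [350 194  41  10 167] depth z med 0.04141669823120013
rib ((481.5341796875, -275.576416015625), (12.085443496704102, 117.17569732666016), 10.418149948120117)
bar [350 194  41  10 168] ((486.58740234375, -279.24658203125), (12.34076976776123, 119.65119171142578), 10.418153762817383)
sleeve [359 142   4   4  13] [ 651.7 -250.5] ((652.054931640625, -249.45361328125), (9.419677734375, 8.897747039794922), 0.642100989818573)
sleeve [398 151   5   8  28] [ 622.3 -366.1] ((622.328125, -366.2537841796875), (9.843326568603516, 22.998083114624023), 78.87364959716797)
side base [ 59.4 248.6] tcp [95.9 21. ]
rib px [314 236  42  51 636] depth z med 0.03788903536568466
rib ((478.1937255859375, -282.3575134277344), (22.517057418823242, 129.13258361816406), 10.41239070892334)
bar [314 236  42  51 636] ((488.71600341796875, -262.8013916015625), (23.588760375976562, 135.27871704101562), 10.412345886230469)
sleeve [397 229   6   5  24] [ 650.6 -248.8] ((650.538818359375, -248.85594177246094), (11.225038528442383, 10.400813102722168), 65.83726501464844)
sleeve [415 275  12   7  62] [ 621.6 -365. ] ((621.861083984375, -365.23773193359375), (11.774589538574219, 23.75505256652832), 79.01102447509766)
```

View pics/crop_top.png

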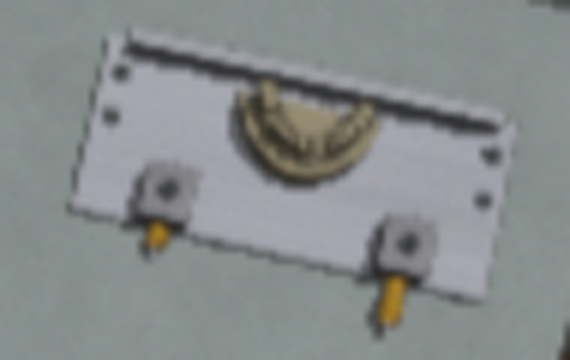

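View pics/crop_side.png

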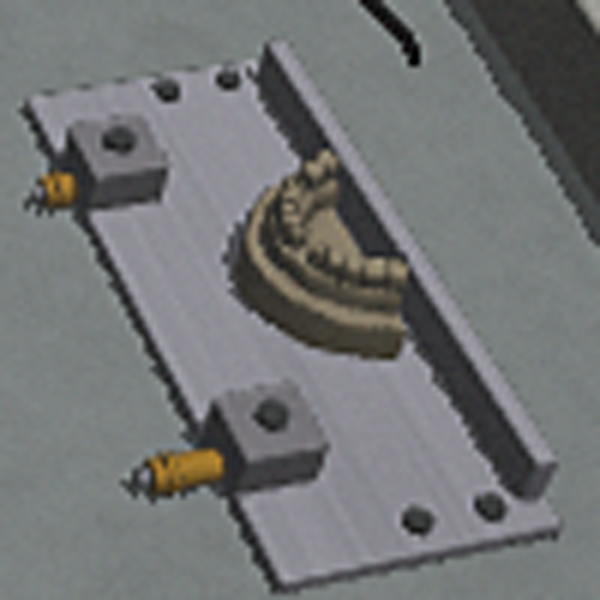

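The crops show the left sleeve short (about 10–12 mm) and the right one long (about 23 mm), both clear of the bar. I'll refine the jig yaw and sleeve ends and compute the gripping pose.

```bash
python3 - <<'E'
from h import *
for n in("top","side"):
    d=dict(np.load(n+"0.npz"));img=d["img"];P=pts(d);hsv=cv2.cvtColor(img,cv2.COLOR_RGB2HSV)
    X,Y,Z=P[...,0],P[...,1],P[...,2]
    reg=(X>.58)&(X<.8)&(Y>-.46)&(Y<-.15)
    m=(reg&(Z>.004)).astype(np.uint8); k,l,s,c=cv2.connectedComponentsWithStats(m);i=1+np.argmax(s[1:,4])
    mm=(l==i)&(np.abs(Z-.008)<.003)
    q=P[mm][:,:2].astype(np.float32)*1000
    r=cv2.minAreaRect(q);print(n,"bed n",len(q),r, "zmed",np.median(Z[mm]))
    br=reg&(hsv[...,0]>12)&(hsv[...,0]<30)&(hsv[...,1]>100)&(hsv[...,2]>60)&(X<.67)
    blk=reg&(Z>.023)&(Z<.029)
    k,l,s,c=cv2.connectedComponentsWithStats(blk.astype(np.uint8))
    for i in range(1,k):
        if s[i,4]>12: print(" blk",s[i,4],(P[l==i].mean(0)*1000).round(1),cv2.minAreaRect(P[l==i][:,:2].astype(np.float32)*1000))
    k,l,s,c=cv2.connectedComponentsWithStats(br.astype(np.uint8))
    ax=np.array([np.cos(np.radians(-11.5)),np.sin(np.radians(-11.5))])
    for i in range(1,k):
        if s[i,4]>8:
            vv,uu=np.where(l==i); q=ray(d,uu,vv,.010)[:,:2]*1000; t=q@ax
            print(" brass",s[i,4],q.mean(0).round(1),"depth",(P[l==i].mean(0)*1000).round(1),"t range",t.min().round(1),t.max().round(1))
    rb=(X>.38)&(X<.58)&(Y>-.36)&(Y<-.2)&(Z>.036)&(Z<.05)
    print(" rib",rb.sum(),cv2.minAreaRect(P[rb][:,:2].astype(np.float32)*1000),P[rb].mean(0))
    bar=(X>.40)&(X<.58)&(Y>-.42)&(Y<-.15)&(Z>.007)&(Z<.05)
    k,l,s,c=cv2.connectedComponentsWithStats(bar.astype(np.uint8));i=1+np.argmax(s[1:,4])
    print(" bar",cv2.minAreaRect(P[l==i][:,:2].astype(np.float32)*1000))
E
```

```text
top bed n 1072 ((681.8333129882812, -316.5379333496094), (219.9969482421875, 120.94810485839844), 75.5380630493164) zmed 0.007983241859084639
 blk 42 [ 743.5 -257.7   26.1] ((743.441650390625, -259.4156494140625), (51.0574951171875, 8.790410995483398), 78.42164611816406)
 blk 49 [ 728.1 -333.2   26.3] ((728.805419921875, -333.8435363769531), (68.76372528076172, 9.983799934387207), 77.50651550292969)
 blk 13 [ 710.8 -293.2   26.3] ((712.5800170898438, -292.3104553222656), (19.21096420288086, 7.587177753448486), 21.057456970214844)
 blk 14 [ 718.9 -380.2   25.9] ((720.4210205078125, -380.34869384765625), (13.59284496307373, 10.810735702514648), 66.98780059814453)
 blk 28 [ 709.  -325.    25.3] ((708.0401611328125, -325.196044921875), (30.21953582763672, 13.379251480102539), 80.55498504638672)
 blk 15 [ 715.2 -401.5   26.5] ((714.6334838867188, -401.5098876953125), (21.37055206298828, 8.711076736450195), 82.56637573242188)
 blk 28 [ 689.5 -338.7   26. ] ((691.289794921875, -341.8514709472656), (10.740091323852539, 43.523101806640625), 30.3005428314209)
 blk 21 [ 686.8 -308.2   25.9] ((6
[... 1420 characters left out ...]
99121), 68.72928619384766)
 blk 55 [ 792.9 -432.    26.1] ((793.2811889648438, -432.2655334472656), (56.095211029052734, 3.880441188812256), 75.80998992919922)
 blk 162 [ 645.4 -369.5   25.5] ((646.4100341796875, -368.678955078125), (25.83761215209961, 27.808074951171875), 77.5146713256836)
 brass 25 [ 650.5 -248.5] depth [ 649.9 -249.2   10.9] t range 681.6 692.8
 brass 66 [ 621.4 -365. ] depth [ 621.  -365.3   10.7] t range 670.4 694.0
 rib 368 ((483.3934020996094, -273.878662109375), (12.330731391906738, 120.35657501220703), 10.305758476257324) [ 0.48357251 -0.27826744  0.04066208]
 bar ((483.66790771484375, -274.2264709472656), (33.006431579589844, 220.48748779296875), 10.48269271850586)
```

{"name": "arm_command", "arguments": {"rows": [[[0,-0.04,0],0,-1],[[0,-0.08,0],0,-1],[[0,-0.12,0],0,-1],[[0,-0.16,0],0,-1],[[0,-0.2,0],0,-1],[[-0.03,-0.23,0],0,-1],[[-0.06,-0.25,0],0,-1],[[-0.09,-0.27,0],0,-1]]}}

```text
time: 0.77
eef_pos: [0.1868, 0.3127, 0.2308]
ee_rot: [0.0, 0.143, 0.99, -0.0]
force: [1.0, 1.4, 0.3]
width: 1.0
grip_force: 0.0
```

{"name": "arm_command", "arguments": {"rows": [[[-0.028,-0.03,0],4,-1],[[-0.056,-0.06,0],8,-1],[[-0.084,-0.09,0],12,-1],[[-0.112,-0.12,0],16,-1],[[-0.14,-0.15,0],20,-1],[[-0.168,-0.18,0],24,-1],[[-0.196,-0.21,0],28,-1],[[-0.224,-0.24,0],32,-1]]}}

```text
time: 1.43
eef_pos: [0.3339, 0.0187, 0.2313]
ee_rot: [0.0, 0.413, 0.911, 0.0]
force: [0.6, 1.4, 0.3]
width: 1.002
grip_force: 0.0
```

```bash
cat > go.py <<'E'
import sys
from h import *
# go.py x y z heading(tool y, deg): delta in tool axes from the present pose
o=manip.get_obs();w,a,b,c=o["ee_rot"]
from scipy.spatial.transform import Rotation as Ro
M=Ro.from_quat([a,b,c,w]).as_matrix()
T=np.array([float(v) for v in sys.argv[1:4]]);h=np.degrees(np.arctan2(M[1,1],M[0,1]))
print("heading",h.round(2),"pos",np.round(o["eef_pos"],4),"tool shift",(M.T@(T-o["eef_pos"])).round(4),"twist",(-(float(sys.argv[4])-h)).round(2),"F",np.round(o["force"],2),"w",o["width"],"t",o["time"],"j",np.round(o["joint_pos"],2))
E
python3 go.py .483 -.2765 .15 10.45
```

```text
heading 41.22 pos [0.3339 0.0187 0.2313] tool shift [-0.3203 -0.0824  0.0814] twist 30.77 F [0.64 1.37 0.3 ] w 1.0015081504685863 t 1.4333 j [-0.07 -0.31  2.25  0.    1.2  -0.79]
```

{"name": "arm_command", "arguments": {"rows": [[[-0.04,-0.01,0],4,-1],[[-0.08,-0.02,0],8,-1],[[-0.12,-0.03,0],12,-1],[[-0.16,-0.041,0],16,-1],[[-0.2,-0.051,0.02],20,-1],[[-0.24,-0.062,0.04],24,-1],[[-0.28,-0.072,0.06],28,-1],[[-0.32,-0.082,0.08],31,-1]]}}

```text
time: 2.1
eef_pos: [0.4773, -0.2616, 0.1572]
ee_rot: [-0.0, 0.641, 0.767, 0.0]
force: [0.8, 0.6, 1.6]
width: 1.001
grip_force: 0.0
```

```bash
python3 go.py .483 -.2765 .02 10.45
```

```text
heading 10.23 pos [ 0.4773 -0.2616  0.1572] tool shift [-0.0158  0.003   0.1372] twist -0.22 F [0.75 0.64 1.63] w 1.0006567489643672 t 2.1 j [-0.58  0.24  1.89  0.    1.02 -0.76]
```

{"name": "arm_command", "arguments": {"rows": [[[0,0,0],0,-1],[[0,0,0],0,-1],[[0,0,0],0,-1]]}}

```text
time: 2.35
eef_pos: [0.4763, -0.2593, 0.1578]
ee_rot: [-0.001, 0.64, 0.769, -0.0]
force: [-0.5, 0.7, 0.2]
width: 0.999
grip_force: 0.0
```

```bash
python3 go.py .483 -.2765 .02 10.45
```

```text
heading 10.44 pos [ 0.4763 -0.2593  0.1578] tool shift [-0.0185  0.0037  0.1377] twist -0.01 F [-0.52  0.71  0.24] w 0.9986926363179435 t 2.35 j [-0.58  0.24  1.89  0.    1.02 -0.76]
```

{"name": "arm_command", "arguments": {"rows": [[[-0.0185,0.0037,0.03],0,-1],[[-0.0185,0.0037,0.06],0,-1],[[-0.0185,0.0037,0.09],0,-1],[[-0.0185,0.0037,0.11],0,-1],[[-0.0185,0.0037,0.125],0,-1],[[-0.0185,0.0037,0.135],0,-1],[[-0.0185,0.0037,0.135],0,-1],[[-0.0185,0.0037,0.135],0,-1]]}}

```text
time: 3.02
eef_pos: [0.4846, -0.2768, 0.0248]
ee_rot: [0.001, 0.639, 0.769, 0.0]
force: [0.5, 0.1, 1.1]
width: 0.999
grip_force: 0.0
```

```bash
python3 go.py .483 -.2765 .02 10.45
```

```text
heading 10.52 pos [ 0.4846 -0.2768  0.0248] tool shift [ 0.0006 -0.0015  0.0048] twist 0.07 F [0.5  0.05 1.09] w 0.999370164280067 t 3.0167 j [-0.6   0.46  1.91  0.    0.77 -0.78]
```

{"name": "arm_command", "arguments": {"rows": [[[0,-0.0015,0.004],0,0],[[0,-0.0015,0.004],0,0.5],[[0,-0.0015,0.004],0,1],[[0,-0.0015,0.004],0,1],[[0,-0.0015,0.004],0,1],[[0,-0.0015,0.004],0,1],[[0,-0.0015,0.004],0,1],[[0,-0.0015,0.004],0,1]], "newtons": 25}}

```text
time: 3.68
eef_pos: [0.4834, -0.278, 0.0201]
ee_rot: [0.001, 0.64, 0.769, 0.0]
force: [1.2, 0.5, 1.9]
width: 0.138
grip_force: 27.0
```

```bash
python3 go.py .599 -.2965 .02 -17.2; python3 - <<'E'
from h import *
o=manip.get_obs();print(o["grip_force"],o["force"],o["torque"])
E
```

```text
heading 10.45 pos [ 0.4834 -0.278   0.0201] tool shift [-0.0392  0.1103  0.0003] twist 27.65 F [1.18 0.53 1.95] w 0.1379440640979402 t 3.6833 j [-0.6   0.47  1.91  0.    0.76 -0.78]
26.986460387706757 [1.18260162 0.53297698 1.94923013] [ 0.05208525 -0.08379717  0.03188416]
```

{"name": "arm_command", "arguments": {"rows": [[[-0.003,0.008,-0.0005],4,1],[[-0.007,0.02,-0.0005],9,1],[[-0.012,0.034,-0.0005],14,1],[[-0.017,0.05,-0.0005],19,1],[[-0.023,0.066,-0.0005],24,1],[[-0.029,0.082,-0.0005],27.6,1],[[-0.035,0.098,-0.0005],27.6,1],[[-0.039,0.109,-0.0005],27.6,1]]}}

```text
time: 4.35
eef_pos: [0.5973, -0.2963, 0.0202]
ee_rot: [-0.001, 0.805, 0.594, -0.001]
force: [-3.5, 0.1, 5.7]
width: 0.135
grip_force: 27.5
```

{"name": "arm_command", "arguments": {"rows": [[[0,0,0],0,1],[[0,0,0],0,1],[[0,0,0],0,1]]}}

```text
time: 4.6
eef_pos: [0.5971, -0.2964, 0.0202]
ee_rot: [0.0, 0.805, 0.594, 0.0]
force: [2.7, -0.4, 2.3]
width: 0.129
grip_force: 27.0
```

```bash
python3 go.py .613 -.3008 .02 -17.2; python3 - <<'E'
from h import *
o=manip.get_obs();print(o["grip_force"],o["torque"])
d=get("side");P=pts(d);X,Y,Z=P[...,0],P[...,1],P[...,2]
dt=get("top");
img=d["img"][190:330,290:470,::-1];it=dt["img"][90:230,310:450,::-1]
cv2.imwrite("pics/a1.png",np.hstack([cv2.resize(img,(514,400)),cv2.resize(it,(286,286+114))]))
np.savez("side1.npz",**d);np.savez("top1.npz",**dt)
E
```

```text
heading -17.15 pos [ 0.5971 -0.2964  0.0202] tool shift [0.0005 0.0165 0.0002] twist 0.05 F [ 2.66 -0.38  2.26] w 0.1288184807726347 t 4.6 j [-0.53  0.63  1.64  0.    0.87 -0.23]
27.019217312335968 [-0.15265243 -0.44699166 -0.00743434]
```

View pics/a1.png

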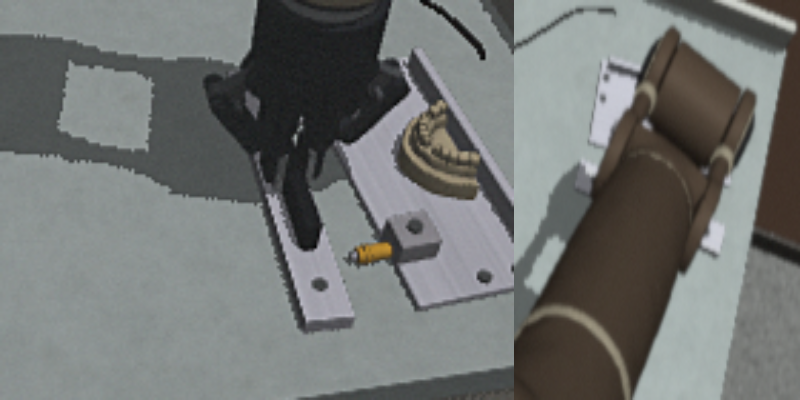

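The bar is gripped on its rib, lies flat and points at the sleeves. About 5–10 mm remain between the right point tip and the edge. Next I creep in.

{"name": "arm_command", "arguments": {"rows": [[[0,0.003,0],0,1],[[0,0.006,0],0,1],[[0,0.008,0],0,1],[[0,0.01,0],0,1],[[0,0.011,0],0,1],[[0,0.012,0],0,1],[[0,0.012,0],0,1],[[0,0.012,0],0,1]]}}

```text
time: 5.37
eef_pos: [0.6058, -0.299, 0.0202]
ee_rot: [-0.002, 0.805, 0.594, -0.001]
force: [-4.3, 0.9, 5.5]
width: 0.134
grip_force: 27.4
```

```bash
cat > f.py <<'E'
from h import *
from scipy.spatial.transform import Rotation as Ro
o=manip.get_obs();w,a,b,c=o["ee_rot"];M=Ro.from_quat([a,b,c,w]).as_matrix()
h=np.degrees(np.arctan2(M[1,1],M[0,1]))
print("pos",np.round(o["eef_pos"],4),"h",h.round(2),"Ftool",(M.T@o["force"]).round(2),"Tworld",np.round(o["torque"],2),"t",o["time"])
E
python3 f.py
```

```text
pos [ 0.6058 -0.299   0.0202] h -17.14 Ftool [-0.45 -4.38 -5.5 ] Tworld [ 0.15  0.53 -0.04] t 5.3667
```

{"name": "arm_command", "arguments": {"rows": [[[0,0,0],0,1],[[0,0,0],0,1],[[0,0,0],0,1]]}}

```text
time: 5.62
eef_pos: [0.6058, -0.299, 0.0202]
ee_rot: [-0.002, 0.805, 0.594, -0.001]
force: [-2.8, 1.5, 5.3]
width: 0.139
grip_force: 27.4
```

```bash
python3 f.py
```

```text
pos [ 0.6058 -0.299   0.0202] h -17.14 Ftool [ 0.58 -3.16 -5.24] Tworld [ 0.09  0.54 -0.02] t 5.6167
```

{"name": "arm_command", "arguments": {"rows": [[[0,0.0005,0],0,1],[[0,0.001,0],0,1],[[0,0.001,0],0,1],[[0,0.001,0],0,1]]}}

```text
time: 5.95
eef_pos: [0.6065, -0.2993, 0.0203]
ee_rot: [-0.003, 0.805, 0.594, -0.002]
force: [-3.8, 1.5, 4.7]
width: 0.135
grip_force: 27.4
```

```bash
python3 f.py
```

```text
pos [ 0.6065 -0.2993  0.0203] h -17.14 Ftool [ 0.26 -4.12 -4.7 ] Tworld [0.11 0.62 0.02] t 5.95
```

```bash
python3 - <<'E'
from h import *
d=get("side");np.savez("side2.npz",**d)
a=d["img"][205:305,340:440,::-1]
cv2.imwrite("pics/a2.png",cv2.resize(a,(600,600),interpolation=cv2.INTER_CUBIC))
E
```

```text
(no output)
```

View pics/a2.png

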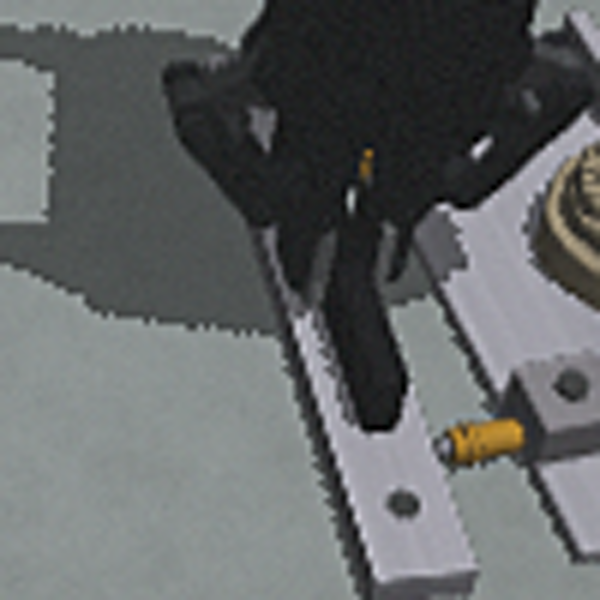

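The picture shows the right point just touching the bar's edge, crop (440,447), and the brass sleeve end still about 4–5 mm off. I keep creeping forward.

{"name": "arm_command", "arguments": {"rows": [[[0,0.0005,0],0,1],[[0,0.001,-0.0005],0,1],[[0,0.0015,-0.0005],0,1],[[0,0.002,-0.0005],0,1],[[0,0.0025,-0.0005],0,1],[[0,0.0025,-0.0005],0,1]]}}

```text
time: 6.5
eef_pos: [0.6113, -0.3006, 0.0202]
ee_rot: [-0.001, 0.805, 0.594, -0.0]
force: [-2.8, 0.4, 1.4]
width: 0.138
grip_force: 26.9
```

```bash
python3 f.py
```

```text
pos [ 0.6113 -0.3006  0.0202] h -17.15 Ftool [-0.44 -2.83 -1.44] Tworld [ 0.1   0.48 -0.04] t 6.5
```

{"name": "arm_command", "arguments": {"rows": [[[0,0.0005,0],0,1],[[0,0.001,0],0,1],[[0,0.001,0],0,1],[[0,0.001,0],0,1]]}}

```text
time: 6.83
eef_pos: [0.6121, -0.3008, 0.0202]
ee_rot: [-0.001, 0.805, 0.594, -0.0]
force: [-4.2, 0.9, 1.6]
width: 0.131
grip_force: 26.9
```

```bash
python3 f.py
```

```text
pos [ 0.6121 -0.3008  0.0202] h -17.14 Ftool [-0.36 -4.24 -1.56] Tworld [ 0.22  0.66 -0.02] t 6.8333
```

{"name": "arm_command", "arguments": {"rows": [[[0,0.0005,0],0,1],[[0,0.001,0],0,1],[[0,0.001,0],0,1],[[0,0.001,0],0,1]]}}

```text
time: 7.17
eef_pos: [0.6124, -0.3009, 0.0202]
ee_rot: [-0.001, 0.804, 0.594, -0.001]
force: [-5.1, 2.3, 3.7]
width: 0.134
grip_force: 27.1
```

```bash
python3 f.py
```

```text
pos [ 0.6124 -0.3009  0.0202] h -17.11 Ftool [ 0.74 -5.58 -3.67] Tworld [0.16 0.96 0.11] t 7.1667
```

{"name": "arm_command", "arguments": {"rows": [[[0,0.0005,0],0,1],[[0,0.001,0],0,1],[[0,0.001,0],0,1],[[0,0.001,0],0,1]]}}

```text
time: 7.5
eef_pos: [0.6125, -0.3009, 0.0203]
ee_rot: [-0.002, 0.804, 0.594, -0.001]
force: [-7.0, 1.5, 5.0]
width: 0.137
grip_force: 27.3
```

```bash
python3 f.py
```

```text
pos [ 0.6125 -0.3009  0.0203] h -17.09 Ftool [-0.64 -7.17 -4.96] Tworld [0.29 1.32 0.16] t 7.5
```

{"name": "arm_command", "arguments": {"rows": [[[0,0.0005,0],0,1],[[0,0.001,0],0,1],[[0,0.001,0],0,1],[[0,0.001,0],0,1]]}}

```text
time: 7.83
eef_pos: [0.6126, -0.301, 0.0203]
ee_rot: [-0.003, 0.804, 0.594, -0.002]
force: [-8.7, 2.4, 6.1]
width: 0.13
grip_force: 27.6
```

```bash
python3 f.py
```

```text
pos [ 0.6126 -0.301   0.0203] h -17.08 Ftool [-0.27 -9.04 -6.03] Tworld [0.42 1.6  0.2 ] t 7.8333
```

{"name": "arm_command", "arguments": {"rows": [[[0,0,-0.0005],-0.3,1],[[0,0,-0.0005],-0.6,1],[[0,0,-0.0005],-0.6,1],[[0,0,-0.0005],-0.6,1]]}}

```text
time: 8.17
eef_pos: [0.6127, -0.301, 0.0203]
ee_rot: [-0.003, 0.802, 0.598, -0.002]
force: [-8.6, 2.5, 4.2]
width: 0.133
grip_force: 27.3
```

```bash
python3 f.py
```

```text
pos [ 0.6127 -0.301   0.0203] h -16.58 Ftool [-0.07 -9.01 -4.18] Tworld [ 0.29  1.47 -0.09] t 8.1667
```

{"name": "arm_command", "arguments": {"rows": [[[0,0,0],-0.3,1],[[0,0,0],-0.6,1],[[0,0,0],-0.6,1],[[0,0,0],-0.6,1]]}}

```text
time: 8.5
eef_pos: [0.6126, -0.301, 0.0203]
ee_rot: [-0.003, 0.799, 0.601, -0.002]
force: [-8.9, 1.6, 4.7]
width: 0.132
grip_force: 28.4
```

```bash
python3 f.py
```

```text
pos [ 0.6126 -0.301   0.0203] h -16.05 Ftool [-0.88 -9.   -4.67] Tworld [ 0.24  1.53 -0.47] t 8.5
```

{"name": "arm_command", "arguments": {"rows": [[[0,0,0],0.4,1],[[0,0,0],0.7,1],[[0,0.0005,-0.0005],0.7,1],[[0,0.001,-0.0005],0.7,1],[[0,0.001,-0.0005],0.7,1],[[0,0.001,-0.0005],0.7,1]]}}

```text
time: 9.0
eef_pos: [0.6127, -0.301, 0.0203]
ee_rot: [-0.004, 0.802, 0.597, -0.002]
force: [-9.5, 1.7, 4.1]
width: 0.132
grip_force: 27.3
```

```bash
python3 f.py
```

```text
pos [ 0.6127 -0.301   0.0203] h -16.64 Ftool [-1.07 -9.67 -4.  ] Tworld [ 0.28  1.71 -0.09] t 9.0
```

{"name": "arm_command", "arguments": {"rows": [[[0,0.0005,0],0,1],[[0,0.001,0],0,1],[[0,0.0015,0],0,1],[[0,0.0015,0],0,1],[[0,0.0015,0],0,1],[[0,0.0015,0],0,1]]}}

```text
time: 9.5
eef_pos: [0.6128, -0.301, 0.0204]
ee_rot: [-0.005, 0.802, 0.597, -0.003]
force: [-12.2, 3.3, 6.7]
width: 0.136
grip_force: 27.6
```

```bash
python3 f.py; python3 - <<'E'
from h import *
d=get("side");np.savez("side3.npz",**d)
a=d["img"][205:305,340:440,::-1]
cv2.imwrite("pics/a3.png",cv2.resize(a,(600,600),interpolation=cv2.INTER_CUBIC))
E
```

```text
pos [ 0.6128 -0.301   0.0204] h -16.63 Ftool [ -0.3  -12.74  -6.51] Tworld [ 0.43  2.14 -0.06] t 9.5
```

View pics/a3.png

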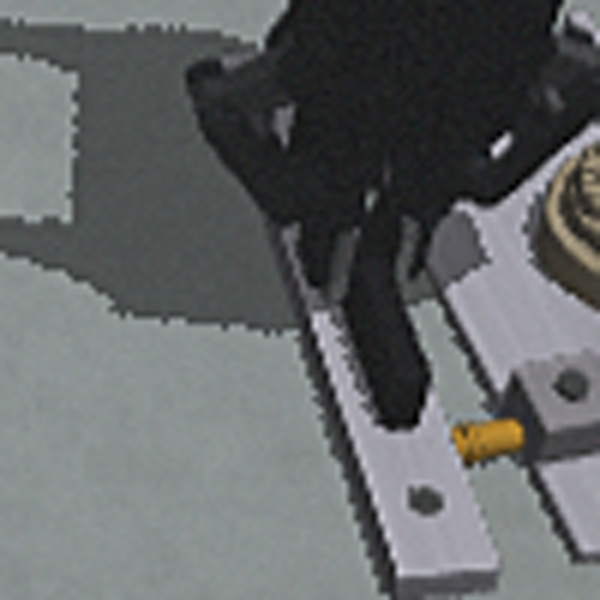

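The right sleeve end, crop (455,445), now meets the bar's edge and its point is out of sight. With 12.7 N of push there is almost no yaw moment. The TCP also stayed put while the torque swept through zero, so both sleeves bear. Now I ease off and open partly, because the cast is in front of the fingers.

{"name": "arm_command", "arguments": {"rows": [[[0,-0.001,0],0,1],[[0,-0.002,-0.0005],0,1],[[0,-0.003,-0.001],0,1],[[0,-0.004,-0.001],0,1],[[0,-0.004,-0.001],0,1]]}}

```text
time: 9.97
eef_pos: [0.6126, -0.3008, 0.0209]
ee_rot: [-0.002, 0.802, 0.597, -0.001]
force: [-4.4, 0.2, -6.5]
width: 0.14
grip_force: 25.9
```

```bash
python3 f.py
```

```text
pos [ 0.6126 -0.3008  0.0209] h -16.66 Ftool [-1.05 -4.26  6.55] Tworld [ 0.13  0.79 -0.05] t 9.9667
```

{"name": "arm_command", "arguments": {"rows": [[[0,0,0.0006],0,1],[[0,0,0.0006],0,1],[[0,0,0.0006],0,0.5],[[0,0,0.0006],0,0.3],[[0,0,0.0006],0,0.3],[[0,0,0.0006],0,0.3],[[0,0,0.0006],0,0.3]]}}

```text
time: 10.55
eef_pos: [0.6157, -0.3022, 0.0233]
ee_rot: [0.002, 0.802, 0.597, 0.001]
force: [0.5, -1.1, 0.5]
width: 0.35
grip_force: 0.0
```

```bash
python3 f.py
```

```text
pos [ 0.6157 -0.3022  0.0233] h -16.64 Ftool [-0.94  0.85 -0.51] Tworld [0.01 0.02 0.01] t 10.55
```

{"name": "arm_command", "arguments": {"rows": [[[0,-0.002,-0.01],0,0.3],[[0,-0.002,-0.03],0,0.3],[[0,-0.002,-0.06],0,0.3],[[0,-0.002,-0.1],0,0.3],[[0,-0.002,-0.14],0,0.3],[[0,-0.03,-0.18],0,0.3],[[0,-0.07,-0.18],0,0.3],[[0,-0.11,-0.18],0,0.3]]}}

```text
time: 11.22
eef_pos: [0.5125, -0.272, 0.2079]
ee_rot: [0.005, 0.802, 0.598, 0.002]
force: [0.2, -1.2, -0.3]
width: 0.349
grip_force: 0.0
```

{"name": "arm_command", "arguments": {"rows": [[[0.03,-0.03,0],0,0.3],[[0.06,-0.06,0],0,0.3],[[0.09,-0.09,0],0,0.3],[[0.12,-0.12,0],0,0.3],[[0.15,-0.12,0],0,0.3],[[0.15,-0.12,0],0,0.3],[[0.15,-0.12,0],0,0.3]]}}

```text
time: 11.8
eef_pos: [0.4382, -0.0911, 0.2032]
ee_rot: [0.001, 0.801, 0.599, 0.001]
force: [0.5, 0.2, -0.7]
width: 0.349
grip_force: 0.0
```

```bash
python3 f.py; python3 - <<'E'
from h import *
d=get("side");t=get("top")
a=d["img"][205:325,350:450,::-1];b=t["img"][105:185,335:435,::-1]
cv2.imwrite("pics/a4.png",np.hstack([cv2.resize(a,(400,480),interpolation=cv2.INTER_CUBIC),cv2.copyMakeBorder(cv2.resize(b,(400,320),interpolation=cv2.INTER_CUBIC),0,160,0,0,0)]))
E
```

```text
pos [ 0.4382 -0.0911  0.2032] h -16.45 Ftool [0.35 0.42 0.74] Tworld [-0.01  0.03  0.  ] t 11.8
```

View pics/a4.png

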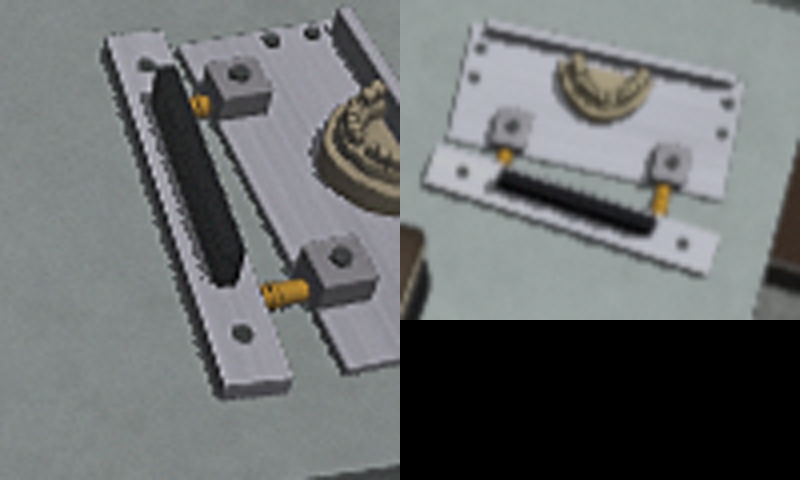

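The bar lies flat with both brass sleeves against its long edge: side crop (198,105) and (268,293), top crop (505,163) and (658,212). No point tips are showing and the arm is clear, so I'm handing in.

```bash
python3 -c "
from plant import manip
print(manip.finish_job())"
```

```text
the job is handed in; nothing more can be done
None
```

I slid the straightedge home against both stops, let go with it lying flat and both points pushed in as far as the pictures show, and handed the job in; no verdict came back.

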